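Turn the ball carrier to the chute

TASK

Pick up the dished ball carrier by the black grip on its bail, lift it clear of the bench and, keeping it level so that the loose steel ball stays inside the engraved ring in the middle of the dish, turn it through about a quarter turn until its pouring spout points straight down the chute. Finish while holding it there, still and level, with the lip of the spout over the chute's raised open end, centred between the chute's side walls and about 2 cm above their tops, so that it is ready to tip but does not touch the chute. Leave the mug alone.

Things in the scene. Friction and masses are not known exactly. Their poses are not given: they have to be found in the camera images.
- carrier: the ball carrier: round shallow aluminium dish, 129 mm across the rim, with a pouring spout and an upright bail (arched handle of steel rod) over it; 0.35 kg. Origin: centre of its underside. x points along the spout, z up; the bail stands in the y-z plane. The inside is a shallow cone that rises 8 degrees from the middle (6 mm above the underside) to the rim, so a brisk sideways start or stop, or a tilt of a few degrees, makes the ball roll. The whole thing is 112 mm high
- grip (a point): centre of the black rubber grip on top of the bail, 100 mm above the carrier's underside, above the middle of the dish; the grip measures 18 mm (carrier's x, close the fingers along this) by 60 mm (y) by 24 mm (z). Axes as the carrier's
- spout_lip (a point): middle of the outer end of the carrier's spout, at its underside: 88 mm in front (carrier's x) of the carrier's middle, 12 mm above its underside, so 88 mm below the grip's centre. The spout is 34 mm wide over its rolled edges
- dish_middle (a point): lowest point of the dish's inside, on the carrier's axis, 6 mm above its underside; centre of the engraved ring, which has a radius of 22 mm
- ball_center (a point): centre of the loose steel ball, 24 mm in diameter, which starts in the middle of the dish
- chute_mouth (a point): point on the floor of the chute's trough, 12 mm inside its raised open end, midway between its side walls, 70 mm above the bench. x points level along the chute, from the raised end towards the low end that feeds the parts dish; z is up. The chute is fixed: a grey trough 140 mm long on two legs, falling 0.19 rad along x, 40 mm wide inside, its side walls 18 mm high
- mug: mug, 80 mm across and 91 mm high, standing on the bench as a bystander. Origin: centre of its underside

How it is judged (in metres and radians):
On the way:
1. the carrier is held in the fingers, its underside at least 3 cm above the bench, level, with the ball inside the ring (height (world z) of carrier above 0.03 m and contact force between the fingers and carrier above 1 N and angle between grip's own z axis and vertical below 0.1 rad and horizontal distance between ball_center and dish_middle below 0.022 m), for 0.2 s.
At the end, for the whole second after the job is handed in: Held still off the bench, clear of the chute, level within 4 deg; spout along the chute within 8 deg, its lip 20 to 65 mm above the trough floor, within 13 mm of the middle line and 18 mm before to 25 mm past the mouth point; ball within 22 mm of the dish middle (contact force between the fingers and carrier above 1 N and contact force between carrier and chute below 0.1 N and height (world z) of carrier above 0.05 m and x of spout_lip in the frame of chute_mouth between -0.018 and 0.025 m and y of spout_lip in the frame of chute_mouth between -0.013 and 0.013 m and z of spout_lip in the frame of chute_mouth between 0.02 and 0.065 m and x of carrier in the frame of chute_mouth below -0.05 m and angle between the x axis of carrier and the x axis of chute_mouth, either way round below 0.14 rad and angle between grip's own z axis and vertical below 0.07 rad and horizontal distance between ball_center and dish_middle below 0.022 m and linear speed of carrier below 0.02 m/s and angular speed of carrier below 0.15 rad/s); the arm keeps its last pose, push and grip.
It fails at once if the ball's centre leaves the engraved ring (22 mm from the middle of the dish) (horizontal distance between ball_center and dish_middle above 0.022 m).
It fails at once if the carrier is tilted more than 10 degrees (angle between grip's own z axis and vertical above 0.175 rad).
It fails at once if the carrier knocks against the chute (contact force between carrier and chute above 3 N).
It fails at once if the mug is moved by more than 15 mm (distance of mug from where it was at the start of the episode above 0.015 m).
It also fails if it takes over 51 s, if anything falls off the work surface, if the arm or the gripper's body presses on something with over 40 N, if the wrist force passes 120 N, or if a joint passes its speed limit or range.

ROBOT

A 6-joint arm with a two-finger parallel gripper is mounted at the origin on a cart in front of the work surface, level with it; the furniture and walls round the work are solid. World frame = base frame: x ahead of the robot, y to its left, z up, the work surface at z = 0. Lengths are in m, angles in degrees, forces in N, time in s.
With the tool pointing down it reaches from about 0.4 to 0.825 m from the base axis. Payload 7 kg.
Tool frame: the origin (TCP) lies at the very end of the fingers, on their centre line; the grasp point (between the pads) lies 19 mm behind it (ctrl.grip_depth is the distance from the TCP to the grasp point, in m); z points along the fingers, y is the line along which they close (so a half turn about z gives the same grasp; the last joint's range is limited). The gripper opens to 88 mm and grips with 3 to 60 N. Pads are 19 mm wide; open, the fingers measure 130 mm over their backs; the gripper's body (78 mm by 193 mm) begins 47 mm behind the grasp point.
Start: joints at [-55.743, 20.546, 0.682, 0, -70.136, -16.507], TCP at [0.206, -0.643, 0.227] pointing down, gripper open.
Joint ranges: [-176.03, 176.03], [-82.01, 121.73], [-58.28, 71.71], [-173.87, 95.51], [-174.79, -0.11], [-173.66, 173.66]. Speed limits (degrees/s): [136.94, 136.94, 172.46, 180, 180, 180].

INTERFACE

Orientations are given as [roll, pitch, yaw] about the fixed x, y, z axes, in that order (R = Rz(yaw) Ry(pitch) Rx(roll)).
In Python, from plant import get_obs, eyes, ctrl, spotter gives the robot as it stands.
- The arm moves only by the shell command python3 -m crank 'ROWS'. ROWS is JSON, one flat list of numbers, 7 for each row, row after row: the turn, a rotation vector about the tool's x, y, z in rad, then the shift along the tool's x, y, z in mm, then the opening, from 0 (shut) to 1 (fully open). A call has 1 to 5 rows; each row shifts and turns the commanded pose from where the row before left it, along the tool's axes as they then stand; what a row does not reach is not made up. A row lasts 1/8 s, in which the tool goes at most 62.5 mm and 10.7 degrees, less where a joint would pass 70% of its speed; a pose out of reach is approached as far as the arm can. A call is refused whole if a number of a shift passes 62.5 or a number of a turn 0.188, either way. A call with a gripper value outside its range is refused whole. The fingers move at their own pace and stop on an object; the grip force is fixed at half the most. Time passes only in rows, so rows that do not move let the fingers close. It gives the time, the measured TCP pose, the force, the opening and the grip force at its end, in the units of the state.
- get_obs(): the state, without advancing time (a new reading comes with each control period).
- eyes.snapshot(name): name is "scene" or "top"; returns the picture (420x560x3 uint8, blue, green, red); there is no depth.
- eyes.camera_model(name): a dict with "fx", "fy", "cx", "cy" (pixels), "D" ([k1, k2, p1, p2, k3] as OpenCV has them; the pictures are not rectified), "extrinsics" (4x4, takes a point from camera to world coordinates). Camera axes: x right, y down, z forward; pixel columns grow to the right and rows downward; lengths in m; the calibration is good to about 2 mm. A picture is of the moment at which its call begins. camera_model takes no time and is no camera call.
- ctrl.close_job(): hands the job in; it is judged then, once.
Trained networks look in the newest picture that a camera, given by its name, has taken for a name from the list of things; names that differ only in an ending like _2 or _b are one class to them, and where a whole thing is asked for, a point or a joint stands for the part that bears it (a point fixed in the world has none). Each returns a list of dicts, best first, with "p" (0 to 1); they miss things now and then, are a little off and sometimes report something else, mostly with a low value. They report only what shows in the picture. A call takes as long as a camera call.
- spotter.outline_of(camera, target): "region" (420x560 bool, what is visible of it) and "rect" ([left, top, width, height] in pixels, round what is visible of it).
- spotter.place_of(camera, target): "location" ([column, row] in pixels: a listed point, or the origin of a listed thing).
The state is a dict: "clock": time; "joint_pos": joint angles; "qvel": joint speeds; "tau": joint torques, N m; "tool_pos": TCP position; "orientation": TCP orientation; "force": force on the tool from outside, world axes, zero at the start; "moment": the same for the moment, N m; "opening": finger opening in m; "gripper_force": force on a finger pad.
Only numpy, scipy, OpenCV 4.12 (cv2) and the standard library are available. Lean on these libraries where they do the work, as an engineer would, in place of code of your own. Each camera call takes 0.05 s, during which the arm holds its last target. There are 200 camera calls.

## Working session

There is one attempt and no reset: what is moved stays moved. The work goes in short steps, Python scripts to look and compute and a shell command to move; the robot and the scene stay as the last step left them, time stands still between calls to the robot, and variables do not carry over. Pictures are saved under pics/ and viewed, at most 10 in all, crops included, and the job is handed in when it is done.

```bash
mkdir -p pics; cat > h.py <<'E'
import numpy as np, cv2
from plant import get_obs, eyes, ctrl, spotter
from scipy.spatial.transform import Rotation as R
def ray(cam,px):
    m=eyes.camera_model(cam); K=np.array([[m['fx'],0,m['cx']],[0,m['fy'],m['cy']],[0,0,1]])
    u=cv2.undistortPoints(np.array([[px]],float),K,np.array(m['D']))[0,0]
    T=np.array(m['extrinsics']); return T[:3,3],T[:3,:3]@np.array([u[0],u[1],1.])
def atz(cam,px,z):
    o,d=ray(cam,px); return o+d*(z-o[2])/d[2]
E
python3 - <<'E'
from h import *
ims=[]
for c in ('scene','top'):
    im=eyes.snapshot(c); cv2.imwrite(f'pics/{c}0.png',im)
    m=eyes.camera_model(c); print(c,np.round(m['extrinsics'],3).tolist(),m['fx'])
    for n,z in (('carrier',0),('grip',.1),('spout_lip',.012),('dish_middle',.006),('ball_center',.018),('chute_mouth',.07),('mug',0)):
        for r in spotter.place_of(c,n)[:2]:
            print(n,np.round(r['location'],1),round(r['p'],2),np.round(atz(c,r['location'],z),4))
print(get_obs())
E
```

```text
scene [[0.677, -0.359, 0.642, -0.2], [-0.736, -0.328, 0.592, -0.641], [-0.002, -0.874, -0.487, 0.654], [0.0, 0.0, 0.0, 1.0]] 537.8429929318283
carrier [386.5 307.5] 0.75 [ 0.5365 -0.2372  0.    ]
grip [389.7 258.9] 0.59 [ 0.5493 -0.2247  0.1   ]
spout_lip [352.2 275.8] 0.93 [ 0.563  -0.1358  0.012 ]
dish_middle [388.2 297. ] 0.97 [ 0.5596 -0.2255  0.006 ]
ball_center [385.4 297.3] 0.67 [ 0.5411 -0.2297  0.018 ]
chute_mouth [318.5 233.8] 0.73 [ 0.5701 -0.0386  0.07  ]
mug [195.8 228.9] 0.56 [0.481  0.2659 0.    ]
top [[0.012, -0.99, 0.14, 0.406], [-1.0, -0.011, 0.011, 0.053], [-0.009, -0.14, -0.99, 1.106], [0.0, 0.0, 0.0, 1.0]] 418.1812153022841
carrier [388.2 218.5] 0.57 [ 0.5477 -0.2295  0.    ]
grip [399.1 211.3] 0.89 [ 0.5527 -0.2306  0.1   ]
spout_lip [356.4 217.7] 0.92 [ 0.5473 -0.1434  0.012 ]
spout_lip [392.5 218. ] 0.16 [ 0.5476 -0.2377  0.012 ]
dish_middle [393.9 218. ] 0.88 [ 0.5484 -0.243   0.006 ]
ball_center [388.9 218. ] 0.63 [ 0.5467 -0.2268  0.018 ]
ball_center [357.9 212.8] 0.34 [ 0.5595 -0.1464  0.018 ]
chute_mouth [310.9 199.9] 0.66 [ 0.5836 -0.0198  0.07  ]
mug [201.7 242.8] 0.72 [0.4774 0.2639 0.    ]
{'clock': 0.8, 'joint_pos': array([-5.57418711e+01,  2.05430250e+01,  6.80411067e-01, -3.65087684e-04,
       -7.01358006e+01, -1.65077587e+01]), 'qvel': array([ 0.01827662,  0.02880507, -0.02434487,  0.05166043, -0.06592234,
        0.02871092]), 'tau': array([ 4.03000240e-04, -5.82282615e+01,  2.93280262e+01,  7.00239837e+00,
        1.26570728e-02, -2.66418414e-05]), 'tool_pos': array([ 0.20576581, -0.64283345,  0.22658599]), 'orientation': array([-1.79998577e+02,  7.79727193e-04, -1.62249754e+02]), 'force': array([-0.07820408,  0.41532258, -0.0600993 ]), 'moment': array([-0.00075372, -0.04159656, -0.0424152 ]), 'gripper_force': 0.0, 'opening': 0.08782844738128788}
```

View pics/scene0.png

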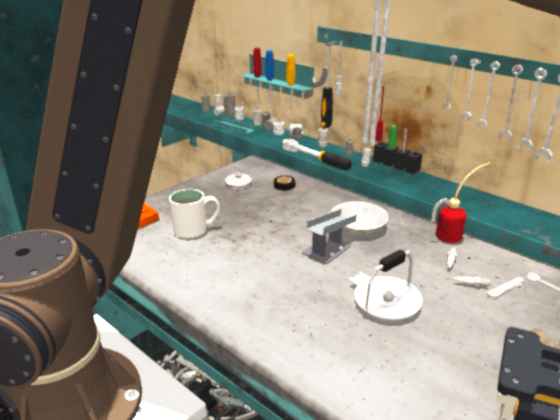

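View pics/top0.png

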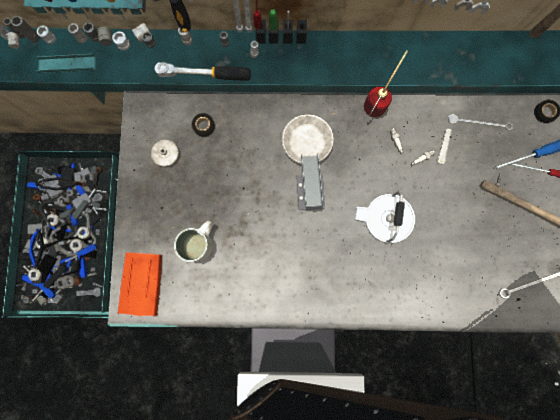

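Scene: the carrier is at about (388,298) with its spout pointing left and the chute is near (330,235). Top: the dish is at (390,218) with the grip at (399,211). The raised end of the chute is near (312,205), and it runs up to the parts dish at (307,140). I'll take one closer crop to get the directions.

```bash
python3 - <<'E'
from h import *
im=cv2.imread('pics/top0.png')[140:245,285:425]
cv2.imwrite('pics/top_crop.png',cv2.resize(im,None,fx=5.7,fy=5.7,interpolation=cv2.INTER_CUBIC))
for c in('top','scene'):
  for t in ('carrier',):
    for r in spotter.outline_of(c,t)[:1]: print(c,t,r['rect'],r['p'])
  eyes.snapshot(c)
  for n,z in (('grip',.1),('spout_lip',.012),('ball_center',.018),('chute_mouth',.07)):
    for r in spotter.place_of(c,n)[:1]: print(n,np.round(r['location'],1),round(r['p'],2),np.round(atz(c,r['location'],z),4))
E
```

```text
top carrier [358.9, 190.9, 54.6, 54.5] 0.89
grip [398.6 214.4] 0.66 [ 0.5452 -0.2292  0.1   ]
spout_lip [355.7 214.1] 0.61 [ 0.5569 -0.1417  0.012 ]
ball_center [389.8 217.1] 0.5 [ 0.5491 -0.2292  0.018 ]
chute_mouth [311.  202.4] 0.83 [ 0.5772 -0.02    0.07  ]
scene carrier [350.1, 251.1, 71.9, 72.7] 0.81
grip [391.1 260.9] 0.74 [ 0.5454 -0.2303  0.1   ]
spout_lip [352.5 278.5] 0.85 [ 0.5557 -0.1418  0.012 ]
ball_center [386.3 298.7] 0.43 [ 0.5386 -0.2334  0.018 ]
chute_mouth [318.9 231.7] 0.7 [ 0.5774 -0.0337  0.07  ]
```

View pics/top_crop.png

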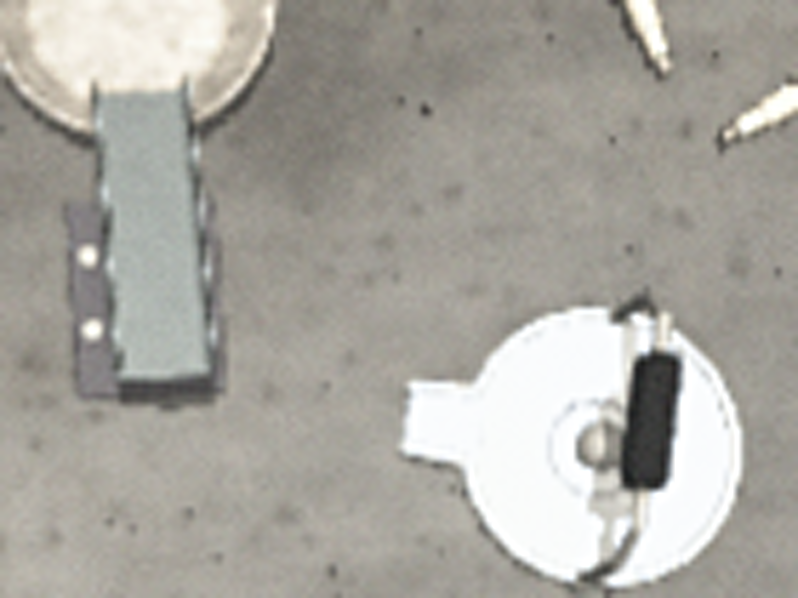

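The crop shows the chute's trough floor with corners at about (118,379), (208,373), (98,92) and (186,92). The grip's long axis runs from (658,352) to (644,488), and the spout's end from (410,382) to (402,457).

```bash
python3 - <<'E'
from h import *
f=lambda p,z: atz('top',(285+(p[0]+.5)/5.7-.5,140+(p[1]+.5)/5.7-.5),z)
n=(f((118,379),.0723)+f((208,373),.0723))/2; w=np.linalg.norm(f((118,379),.0723)-f((208,373),.0723))
a=(f((98,92),.046)+f((186,92),.046))/2
d=(a-n)[:2]; print('chute',n,a,w,'yaw',np.degrees(np.arctan2(d[1],d[0])),np.linalg.norm(d)); print('mouth',n[:2]+.012*d/np.linalg.norm(d))
g=f((658,352),.108),f((644,488),.108); e=(g[0]-g[1])[:2]; print('grip',sum(g)/2,'long axis yaw',np.degrees(np.arctan2(e[1],e[0])),np.linalg.norm(e))
c=f((604,446),.015); l=(f((410,382),.014)+f((402,457),.014))/2; s=(l-c)[:2]; print('dish',c,'lip',l,'yaw',np.degrees(np.arctan2(s[1],s[0])),np.linalg.norm(s))
E
```

```text
chute [ 0.56892447 -0.02530655  0.0723    ] [ 0.70433451 -0.01761994  0.046     ] 0.03952417581395465 yaw 3.248935650773091 0.1356280313995712
mouth [ 0.58090518 -0.02462646]
grip [ 0.54689534 -0.22754771  0.108     ] long axis yaw -7.364302612053476 0.05830447979272065
dish [ 0.54758606 -0.23188217  0.015     ] lip [ 0.55904684 -0.14163492  0.014     ] yaw 82.76257125160937 0.09097206506872613
```

```bash
python3 -m crank '[0,0,-0.18,0,0,0,1, 0,0,-0.18,0,0,0,1, 0,0,-0.18,0,0,0,1, 0,0,-0.18,0,0,0,1, 0,0,-0.18,0,0,0,1]'; python3 -c "
from h import *
print(get_obs()['joint_pos'].round(1))"
```

```text
clock: 2.02
tool_pos: [0.2057, -0.6429, 0.2265]
orientation: [180.0, 0.0, -110.3]
force: [0.4, -0.2, -0.1]
opening: 0.088
gripper_force: 0.0
[-55.7  20.5   0.7   0.  -70.1  35.4]
```

```bash
python3 -m crank '[0,0,-0.18,0,0,0,1, 0,0,-0.18,0,0,0,1, 0,0,-0.18,0,0,0,1, 0,0,-0.18,0,0,0,1, 0,0,-0.18,0,0,0,1]' >/dev/null; python3 -m crank '[0,0,-0.18,0,0,0,1, 0,0,-0.18,0,0,0,1, 0,0,-0.18,0,0,0,1, 0,0,-0.17,0,0,0,1, 0,0,-0.17,0,0,0,1]'; cat >> h.py <<'E'
def delta(x,y,z,yaw):
    o=get_obs(); r=R.from_euler('xyz',o['orientation'],degrees=True)
    print('tool shift mm',(r.inv().apply(np.array([x,y,z])-o['tool_pos'])*1000).round(1),
     'turn',(r.inv()*R.from_euler('xyz',[180,0,yaw],degrees=True)).as_rotvec().round(4), o['tool_pos'].round(4),o['orientation'].round(2),o['clock'])
E
python3 -c "
from h import *
delta(.547,-.229,.19,-7.2)"
```

```text
clock: 3.28
tool_pos: [0.2057, -0.6429, 0.2266]
orientation: [180.0, -0.0, -8.4]
force: [-0.3, 0.5, -0.3]
opening: 0.0876
gripper_force: 0.0
tool shift mm [ 277.3 -459.2   36.6] turn [ 0.     -0.     -0.0205] [ 0.2057 -0.6429  0.2266] [180.    -0.    -8.38] 3.275
```

```bash
python3 -m crank '[0,0,0,20,-33,2.6,1, 0,0,0,28,-46,3.7,1, 0,0,0,28,-46,3.7,1, 0,0,0,28,-46,3.7,1, 0,0,0,28,-46,3.7,1]' >/dev/null; python3 -m crank '[0,0,0,28,-46,3.7,1, 0,0,0,28,-46,3.7,1, 0,0,0,28,-46,3.7,1, 0,0,0,28,-46,3.7,1, 0,0,0,20,-33,2.6,1]' >/dev/null;  python3 -m crank '[0,0,0,10,-20,1,1, 0,0,0,0,0,0,1]'; python3 - <<'E'
from h import *
delta(.547,-.229,.081,-7.2)
im={c:eyes.snapshot(c) for c in ('scene','top')}
cv2.imwrite('pics/app.png',np.hstack([cv2.resize(im['scene'][200:340,310:450],(400,400)),cv2.resize(im['top'][150:270,330:450],(400,400))]))
E
```

```text
clock: 4.78
tool_pos: [0.5458, -0.2346, 0.1906]
orientation: [180.0, 0.0, -8.6]
force: [-0.3, -1.0, -0.2]
opening: 0.0879
gripper_force: 0.0
tool shift mm [  0.4  -5.7 109.6] turn [ 0.      0.0002 -0.0244] [ 0.5458 -0.2346  0.1906] [ 1.8e+02  1.0e-02 -8.6e+00] 4.775
```

View pics/app.png

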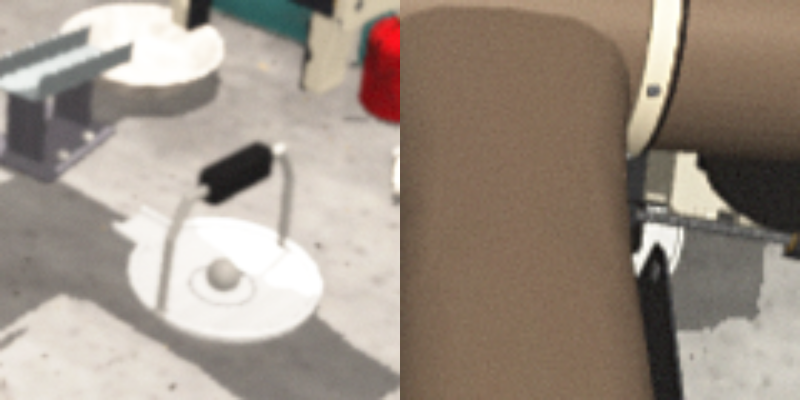

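The scene crop puts the grip centre at about pixel (392.6,260.5), which agrees with the earlier estimates. The ball is still inside its ring. I'll go down now.

```bash
python3 -m crank '[0,0,-0.024,0.4,-5.7,12,1, 0,0,0,0,0,20,1, 0,0,0,0,0,20,1, 0,0,0,0,0,20,1, 0,0,0,0,0,20,1]' >/dev/null; python3 -m crank '[0,0,0,0,0,12,1, 0,0,0,0,0,5.6,1, 0,0,0,0,0,0,0.5, 0,0,0,0,0,0,0.4, 0,0,0,0,0,0,0.35]'; python3 - <<'E'
from h import *
delta(.547,-.229,.081,-7.2)
im=eyes.snapshot('scene'); cv2.imwrite('pics/gr.png',cv2.resize(im[190:340,300:450],(600,600)))
E
```

```text
clock: 6.12
tool_pos: [0.5469, -0.2299, 0.0818]
orientation: [-180.0, -0.1, -7.3]
force: [-0.8, -0.1, -0.2]
opening: 0.0632
gripper_force: 0.0
tool shift mm [-0.1 -0.9  0.8] turn [ 0.     -0.0012 -0.0019] [ 0.5469 -0.2299  0.0818] [-1.80e+02 -7.00e-02 -7.31e+00] 6.125
```

View pics/gr.png

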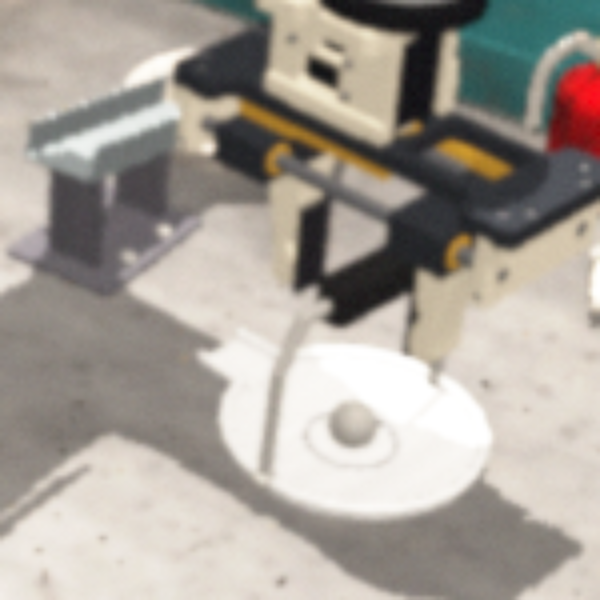

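The fingers straddle the grip and the ball is centred in its ring. I'll close slowly.

```bash
python3 -m crank '[0,0,0,0,0,0,0.32, 0,0,0,0,0,0,0.30, 0,0,0,0,0,0,0.28, 0,0,0,0,0,0,0.27, 0,0,0,0,0,0,0.26]'; python3 -m crank '[0,0,0,0,0,0,0.25, 0,0,0,0,0,0,0.24, 0,0,0,0,0,0,0.23, 0,0,0,0,0,0,0.22, 0,0,0,0,0,0,0.21]'; python3 -m crank '[0,0,0,0,0,0,0.2, 0,0,0,0,0,0,0.19, 0,0,0,0,0,0,0.15, 0,0,0,0,0,0,0.1, 0,0,0,0,0,0,0.0]'; python3 -m crank '[0,0,0,0,0,0,0, 0,0,0,0,0,0,0, 0,0,0,0,0,0,0]'
```

```text
clock: 6.8
tool_pos: [0.5465, -0.2299, 0.0811]
orientation: [180.0, 0.0, -7.3]
force: [-0.9, 0.3, -0.7]
opening: 0.0232
gripper_force: 0.0
clock: 7.42
tool_pos: [0.5465, -0.2302, 0.0813]
orientation: [180.0, -0.0, -7.3]
force: [0.7, -1.4, 0.9]
opening: 0.0187
gripper_force: 0.8
clock: 8.05
tool_pos: [0.5466, -0.23, 0.0813]
orientation: [180.0, -0.0, -7.3]
force: [0.5, -1.9, 0.5]
opening: 0.0177
gripper_force: 30.0
clock: 8.43
tool_pos: [0.5466, -0.23, 0.0812]
orientation: [180.0, -0.0, -7.3]
force: [0.4, -1.9, 1.7]
opening: 0.018
gripper_force: 30.0
```

```bash
python3 -m crank '[0,0,0,0,0,-1,0, 0,0,0,0,0,-3,0, 0,0,0,0,0,-5,0, 0,0,0,0,0,-7,0, 0,0,0,0,0,-8,0]'; python3 -m crank '[0,0,0,0,0,-9,0, 0,0,0,0,0,-9,0, 0,0,0,0,0,-9,0, 0,0,0,0,0,-9,0, 0,0,0,0,0,-9,0]'; python3 -m crank '[0,0,0,0,0,-9,0, 0,0,0,0,0,-9,0, 0,0,0,0,0,-7,0, 0,0,0,0,0,-5,0, 0,0,0,0,0,-4,0]';python3 -m crank '[0,0,0,0,0,-2,0, 0,0,0,0,0,-1,0, 0,0,0,0,0,0,0]'; python3 - <<'E'
from h import *
im=eyes.snapshot('scene'); cv2.imwrite('pics/lift.png',cv2.resize(im[150:320,290:460],(600,600)))
E
```

```text
clock: 9.05
tool_pos: [0.5465, -0.2299, 0.1057]
orientation: [-180.0, -0.0, -7.3]
force: [0.4, 0.2, -3.8]
opening: 0.0179
gripper_force: 30.0
clock: 9.68
tool_pos: [0.5465, -0.2299, 0.1508]
orientation: [-180.0, 0.0, -7.3]
force: [0.4, -1.0, -4.3]
opening: 0.0177
gripper_force: 30.0
clock: 10.3
tool_pos: [0.5465, -0.2299, 0.1844]
orientation: [-180.0, 0.0, -7.3]
force: [-0.2, 0.3, -3.4]
opening: 0.0179
gripper_force: 30.0
clock: 10.68
tool_pos: [0.5465, -0.2299, 0.187]
orientation: [-180.0, 0.0, -7.3]
force: [0.0, -0.4, -5.0]
opening: 0.0173
gripper_force: 30.0
```

View pics/lift.png

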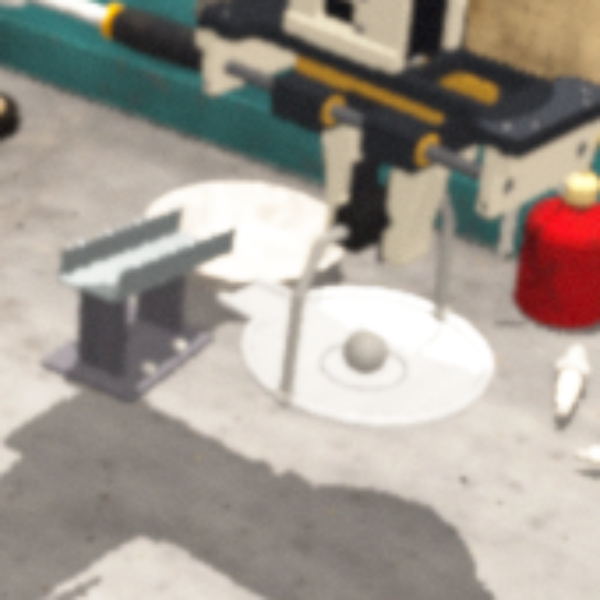

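Lifted level with the ball centred. Now the quarter turn in place.

```bash
python3 -m crank '[0,0,0.02,0,0,0,0, 0,0,0.04,0,0,0,0, 0,0,0.06,0,0,0,0, 0,0,0.06,0,0,0,0, 0,0,0.06,0,0,0,0]' >/dev/null; python3 -m crank '[0,0,0.06,0,0,0,0, 0,0,0.06,0,0,0,0, 0,0,0.06,0,0,0,0, 0,0,0.06,0,0,0,0, 0,0,0.06,0,0,0,0]'; python3 -m crank '[0,0,0.06,0,0,0,0, 0,0,0.06,0,0,0,0, 0,0,0.06,0,0,0,0, 0,0,0.06,0,0,0,0, 0,0,0.06,0,0,0,0]'>/dev/null; python3 -m crank '[0,0,0.06,0,0,0,0, 0,0,0.06,0,0,0,0, 0,0,0.06,0,0,0,0, 0,0,0.06,0,0,0,0, 0,0,0.06,0,0,0,0]' >/dev/null; python3 -m crank '[0,0,0.06,0,0,0,0, 0,0,0.06,0,0,0,0, 0,0,0.06,0,0,0,0, 0,0,0.04,0,0,0,0, 0,0,0.03,0,0,0,0]'; python3 -m crank '[0,0,0,0,0,0,0, 0,0,0,0,0,0,0]'; python3 - <<'E'
from h import *
delta(.496,-.0296,.187,-86.8)
im=eyes.snapshot('scene'); cv2.imwrite('pics/turn.png',cv2.resize(im[150:320,290:460],(600,600)))
E
```

```text
clock: 11.98
tool_pos: [0.5464, -0.2299, 0.187]
orientation: [180.0, 0.0, -38.4]
force: [-0.6, 1.1, -3.5]
opening: 0.0178
gripper_force: 30.0
clock: 13.85
tool_pos: [0.5465, -0.2299, 0.1871]
orientation: [180.0, 0.0, -87.1]
force: [-0.1, 1.3, -3.9]
opening: 0.018
gripper_force: 30.0
clock: 14.1
tool_pos: [0.5465, -0.2299, 0.1871]
orientation: [180.0, 0.0, -86.9]
force: [0.2, -0.5, -4.4]
opening: 0.0174
gripper_force: 30.0
tool shift mm [-2.027e+02  3.970e+01  1.000e-01] turn [ 0.      0.     -0.0024] [ 0.5465 -0.2299  0.1871] [180.     0.   -86.94] 14.1
```

View pics/turn.png

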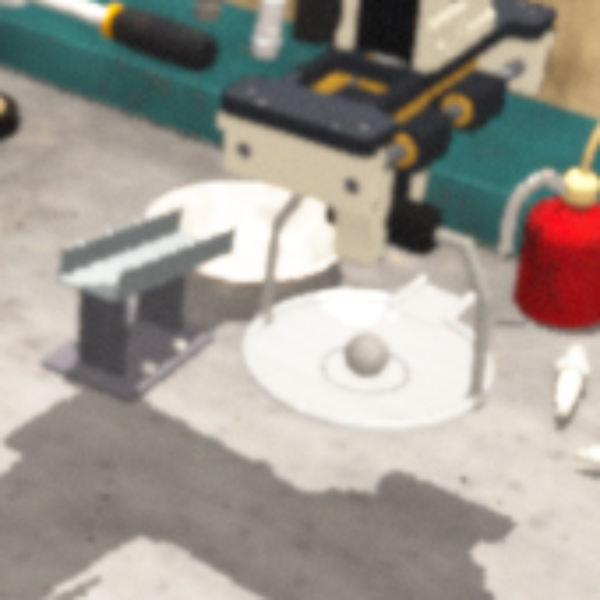

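Turned level, spout now pointing away along +x, ball centred. Now I'll carry it over.

```bash
python3 -m crank '[0,0,0,-2,0.4,0,0, 0,0,0,-3.9,0.8,0,0, 0,0,0,-5.9,1.2,0,0, 0,0,0,-7.8,1.5,0,0, 0,0,0,-9.8,1.9,0,0]' >/dev/null; python3 -m crank '[0,0,0,-11.8,2.3,0,0, 0,0,0,-11.8,2.3,0,0, 0,0,0,-11.8,2.3,0,0, 0,0,0,-11.8,2.3,0,0, 0,0,0,-11.8,2.3,0,0]'; python3 -m crank '[0,0,0,-11.8,2.3,0,0, 0,0,0,-11.8,2.3,0,0, 0,0,0,-11.8,2.3,0,0, 0,0,0,-11.8,2.3,0,0, 0,0,0,-11.8,2.3,0,0]'>/dev/null; python3 -m crank '[0,0,0,-11.8,2.3,0,0, 0,0,0,-11.8,2.3,0,0, 0,0,0,-9.8,1.9,0,0, 0,0,0,-7.8,1.5,0,0, 0,0,0,-5.9,1.2,0,0]' >/dev/null; python3 -m crank '[0,0,0,-3.9,0.8,0,0, 0,0,0,-2,0.4,0,0, 0,0,0,0,0,0,0, 0,0,0,0,0,0,0]'; python3 - <<'E'
from h import *
delta(.496,-.0296,.177,-86.8)
im={c:eyes.snapshot(c) for c in ('scene','top')}
for c in im:
  for n,z in (('spout_lip',.118),('dish_middle',.112),('ball_center',.124),('chute_mouth',.07)):
    for r in spotter.place_of(c,n)[:1]: print(c,n,np.round(r['location'],1),round(r['p'],2),np.round(atz(c,r['location'],z),4))
cv2.imwrite('pics/ov.png',np.hstack([cv2.resize(im['scene'][150:300,240:390],(400,400),interpolation=2),cv2.resize(im['top'][130:260,250:380],(400,400),interpolation=2)]))
E
```

```text
clock: 15.4
tool_pos: [0.5244, -0.1417, 0.1872]
orientation: [-180.0, 0.0, -87.0]
force: [0.1, 0.2, -4.0]
opening: 0.0179
gripper_force: 30.0
clock: 17.15
tool_pos: [0.4968, -0.032, 0.1871]
orientation: [180.0, -0.0, -87.0]
force: [0.2, 0.2, -3.8]
opening: 0.0179
gripper_force: 30.0
tool shift mm [-2.5  0.7 10.1] turn [ 0.     -0.0001 -0.003 ] [ 0.4968 -0.032   0.1871] [180.    -0.   -86.97] 17.15
scene spout_lip [316.5 208.9] 0.58 [ 0.5831 -0.0206  0.118 ]
scene dish_middle [294.6 225.7] 0.67 [ 0.5069 -0.0264  0.112 ]
scene ball_center [293.8 222.9] 0.61 [ 0.4985 -0.0315  0.124 ]
scene chute_mouth [317.9 233.1] 0.6 [ 0.5714 -0.0358  0.07  ]
```

View pics/ov.png

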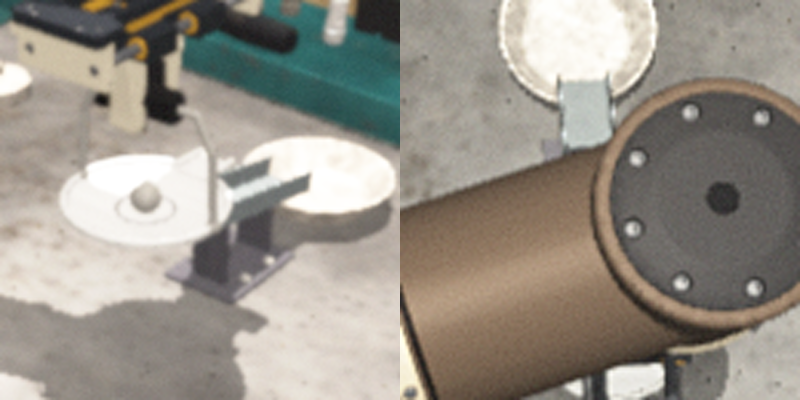

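The scene view shows the spout over the chute's raised end with the ball centred; the top view is blocked by the arm. I'll overlay my chute and carrier models on the scene picture to check the lateral position.

```bash
python3 - <<'E'
from h import *
m=eyes.camera_model('scene'); K=np.array([[m['fx'],0,m['cx']],[0,m['fy'],m['cy']],[0,0,1]]); T=np.linalg.inv(np.array(m['extrinsics']))
P=lambda X: cv2.projectPoints(np.array(X,float).reshape(-1,3),cv2.Rodrigues(T[:3,:3])[0],T[:3,3],K,np.array(m['D']))[0][:,0]
def crop(im,x0,y0,w,lines):
    s=400/w; c=cv2.resize(im[y0:y0+w,x0:x0+w],(400,400),interpolation=2)
    for L,col in lines:
        cv2.polylines(c,[np.round((P(L)-[x0,y0]+.5)*s).astype(int)],False,col,1)
    return c
def fr(o,yaw): 
    a=np.radians(yaw); M=np.array([[np.cos(a),-np.sin(a),0],[np.sin(a),np.cos(a),0],[0,0,1]]); return lambda X: np.array(X)@M.T+o
C=fr(np.array([.581,-.0246,.07]),3.2); t=np.tan(.19)
L=[]
for y in(-.02,.02):
  L+=[(C([[-.012,y,.012*t],[.125,y,-.125*t]]),(0,0,255)),(C([[-.012+.0034,y,.012*t+.0177],[.128,y,-.125*t+.0177]]),(0,255,0)),(C([[-.012,y,.012*t],[-.0086,y,.012*t+.0177]]),(255,0,0))]
L.append((C([[-.012,-.02,.012*t],[-.012,.02,.012*t]]),(0,0,255)))
o=get_obs(); D=fr(o['tool_pos']+[0,0,.019-.1],o['orientation'][2]+90)
a=np.linspace(0,2*np.pi,60); L2=L[:0]+[(D(np.c_[.0645*np.cos(a),.0645*np.sin(a),0*a+.015]),(0,0,255)),(D([[.088,-.017,.014],[.088,.017,.014]]),(0,0,255)),(D(np.c_[.022*np.cos(a),.022*np.sin(a),0*a+.009]),(0,255,0))]
cv2.imwrite('pics/ovl.png',np.hstack([crop(cv2.imread('pics/scene0.png'),290,190,80,L),crop(eyes.snapshot('scene'),255,160,90,L2+L[:1]+L[3:4])]))
E
```

```text
(no output)
```

View pics/ovl.png

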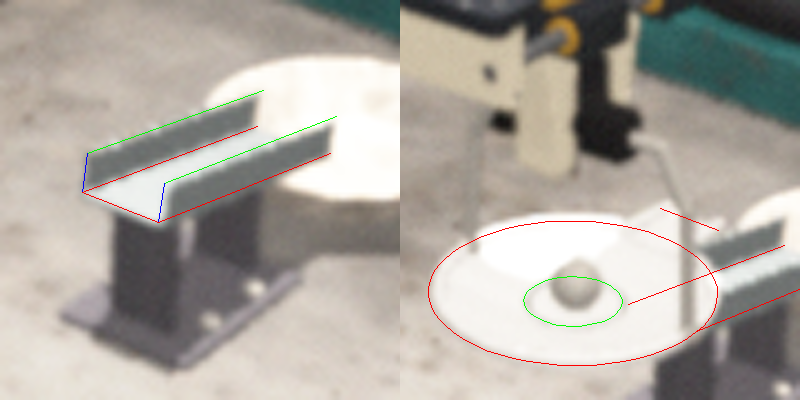

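Both models line up with the picture to within a couple of millimetres. I'll make the small lateral correction and lower 10 mm, gently.

```bash
python3 -m crank '[0,0,0,-0.5,0,1,0, 0,0,0,-0.8,0,2,0, 0,0,0,-0.7,0,3,0, 0,0,0,-0.4,0,2.5,0, 0,0,0,0,0,1,0]' >/dev/null; python3 -m crank '[0,0,0,0,0,0.5,0, 0,0,0,0,0,0,0, 0,0,0,0,0,0,0, 0,0,0,0,0,0,0, 0,0,0,0,0,0,0]'; python3 - <<'E'
from h import *
delta(.496,-.0296,.177,-86.8)
im=eyes.snapshot('scene'); cv2.imwrite('pics/fin.png',cv2.resize(im[150:300,240:390],(600,600)))
E
```

```text
clock: 18.95
tool_pos: [0.4966, -0.0295, 0.1772]
orientation: [-180.0, 0.0, -87.0]
force: [-0.3, 0.2, -4.1]
opening: 0.0178
gripper_force: 30.0
tool shift mm [0.1 0.6 0.2] turn [-0.0001  0.     -0.0028] [ 0.4966 -0.0295  0.1772] [-180.      0.    -86.96] 18.95
```

View pics/fin.png

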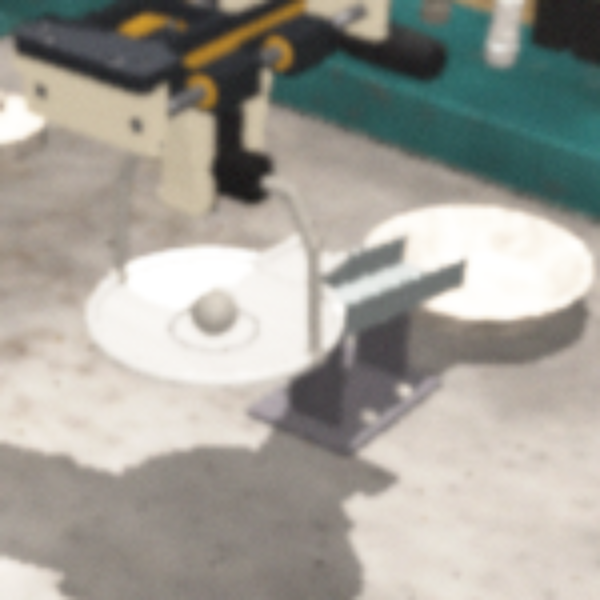

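The carrier is level, the ball (about (212,312) in the crop) sits in the ring, and the spout is over the chute's raised end without touching it. Handing in.

```bash
python3 -c "
from plant import ctrl
print(ctrl.close_job())"
```

```text
the job is handed in; nothing more can be done
None
```

I handed the job in with the carrier held still and level, the ball in its ring, and the spout lip centred over the chute's raised end about 2 cm above its walls by my measurements; the hand-in call returned no verdict.

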